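Slide the open flask under the swing tap

TASK

Ready the open vacuum flask for filling: slide it across the counter, pushing low on its body so that it never tips, until its whole foot stands on the tap's round drip grate, and push the spout round so that its outlet is over the middle of the flask's mouth. Everything is only pushed, nothing is picked up. Leave the other flasks, the loose cap, the mugs, the bowl and the serving spoon where they are.

Things in the scene. Friction and masses are not known exactly. Their poses are not given: they have to be found in the camera images.
- flask: The vacuum flask without a cap, the only open one: a grey upright cylinder 70 mm in diameter with a black foot band 18 mm high, straight to 195 mm, then narrowing to a bare metal neck 59 mm in diameter; 255 mm tall in all, about 0.35 to 0.7 kg. It stands loose on the steel counter (z = 0). Friction coefficient on the counter is such that a push higher than about 45 mm may tip it, one within about 25 mm of the counter slides it. Origin: centre of its underside; z axis up.
- mouth (a point): Centre of the flask's open mouth (51 mm inside diameter), at the rim, 255 mm above its underside.
- grate (a point): Centre of the round drip grate, 124 mm in diameter, slotted, let in flush with the counter, so things slide onto it without a step. It lies 180 mm from the foot of the tap's riser, on the robot's side.
- pivot (a point): Point on the upright axis about which the spout swings, at the height of the spout's tube (335 mm above the counter), on top of the tap's riser. The riser is 22 mm thick (40 mm below z = 85 mm) and a lever handle stands at its right side, reaching 65 mm out and 130 mm high; both are fixed.
- outlet (a point): Centre of the spout's outlet (22 mm outside diameter), its lower end, 287 mm above the counter and 180 mm from the pivot's axis. The spout is a level round tube 18 mm thick whose centre line is 335 mm above the counter, straight from the pivot to the bend above the outlet, where it turns down for 48 mm. It passes 32 mm above the flask's mouth.
- spout (a joint): Swing of the spout in rad. At 0 the outlet is exactly above the grate's centre; positive is swung towards the robot's left (+y), seen from above clockwise about the pivot. It starts swung to the left, turns freely from -1.4 to 1.4 with slight friction (about 0.15 N m) and stays where it is left.
- capped_a: Bystander: one of two full flasks of the same make with the black cap on, 70 mm in diameter, 290 mm tall, loose. Origin: centre of its underside.
- capped_b: Bystander: the other capped flask, the same. Origin: centre of its underside.
- cap: Bystander: the open flask's own black cap, 66 mm in diameter, 61 mm high, loose, standing on its rim. Origin: centre of its underside.
- mug_a: Bystander: white mug, 80 mm in diameter, 92 mm tall, handle at its own +y, loose. Origin: centre of its underside.
- mug_b: Bystander: a second mug, the same. Origin: centre of its underside.
- bowl: Bystander: red bowl, 170 mm in diameter, 60 mm high, loose. Origin: centre of its underside.
- serving_spoon: Bystander: metal serving spoon 260 mm long lying on the counter, handle to its own -x. Origin: underside, near its middle.

How it is judged:
By the outcome, as a careful person would: the job done as asked, in the order asked, and still so for the second after the job is handed in, with the robot touching nothing.
It also fails if it takes over 61 s, if anything falls off the work surface, if the arm or the gripper's body presses on something with over 40 N, if the wrist force passes 120 N, or if a joint passes its speed limit or range.

ROBOT

A 6-joint arm with a two-finger parallel gripper is mounted at the origin on the work surface. World frame = base frame: x ahead of the robot, y to its left, z up, the work surface at z = 0. Lengths are in m, angles in rad, forces in N, time in s.
With the tool pointing down it reaches from about 0.25 to 0.725 m from the base axis. Payload 4 kg.
Tool frame: the origin (TCP) lies on the front face of the gripper's body, between the roots of the fingers; the fingertips stand 73 mm ahead of it and the grasp point (between the pads) lies 54 mm ahead of it; z points along the fingers, y is the line along which they close (so a half turn about z gives the same grasp; the last joint's range is limited). The gripper opens to 85 mm and grips with 20 to 120 N. Pads are 22 mm wide; open, the fingers measure 114 mm over their backs; the gripper's body (76 mm by 85 mm) begins 54 mm behind the grasp point. The pads swing forward as they close: fully open they stand 13 mm farther back than shut.
Start: joints at [-1.306, 0.241, 0.005, 1.335, 0, 1.571], TCP at [0.131, -0.483, 0.304] pointing down, gripper open.
Joint ranges: [-2.72, 2.72], [-1.05, 1.87], [-1.09, 1.28], [-1.99, 2.15], [-1.42, 1.44], [-3.14, 3.14]. Speed limits (rad/s): [2.79, 2.79, 3.14, 3.14, 3.14, 3.14].

INTERFACE

Orientations are given as a unit quaternion [x, y, z, w].
In Python, from workcell import bot gives the robot as it stands. The module is installed in compiled form; this text tells all that it offers.
- The arm moves only by the tool step_arm, never from a script. Its argument "rows" is a list of rows, each a list of 2 entries, a list of its own where there are three numbers: the shift along the tool's x, y, z in mm, then the turn about the tool's z in degrees. A call has 1 to 12 rows; each row is the pose to reach, as a shift and turn from the pose commanded when the call began, along the tool's axes at that moment; what a row does not reach only later rows make up. A row lasts 1/8 s, in which the tool goes at most 62.5 mm and 10.7 degrees, less where a joint would pass 70% of its speed; a pose out of reach is approached as far as the arm can. A call with a gripper value outside its range is refused whole. "claw" is the gripper's target within -1 to 1 (shut at 1, half-way at 0, fully open at -1), set as the call begins (left out, the last holds). The fingers move at their own pace and stop on an object; the grip force is fixed at half the most. Time passes only in rows, so rows that repeat a pose let the fingers close. It gives the time, the measured TCP pose, the force, the opening and the grip force at its end, in the units of the state.
- bot.get_obs(): the state, without advancing time (a new reading comes with each control period).
- bot.camera(name): name is "scene" or "top" or "wrist"; returns (picture, depth): 480x640x3 uint8, red, green, blue; 480x640 float32, m along the optical axis (not along the pixel's ray), 0 where there is no reading.
- bot.camera_params(name): a dict with "fx", "fy", "cx", "cy" (pixels), "pose" (4x4, takes a point from camera to world coordinates). Camera axes: x right, y up, looking along -z (the intrinsics and any distortion apply to the point x, -y, -z); pixel columns grow to the right and rows downward; lengths in m; the calibration is good to about 2 mm. A picture is of the moment at which its call begins: read the wrist's pose just before it. camera_params takes no time and is no camera call; for the wrist camera it gives the pose at the moment of the call.
- bot.job_done(): hands the job in; it is judged then, once.
Trained networks look in the newest picture that a camera, given by its name, has taken for a name from the list of things; names that differ only in an ending like _2 or _b are one class to them, and where a whole thing is asked for, a point or a joint stands for the part that bears it (a point fixed in the world has none). Each returns a list of dicts, best first, with "score" (0 to 1); they miss things now and then, are a little off and sometimes report something else, mostly with a low value. They report only what shows in the picture. A call takes as long as a camera call.
- bot.trace(target, camera): "pixels" (480x640 bool, what is visible of it) and "uv" ([column, row] in pixels, amid what is visible of it).
The state is a dict: "clock": time; "joint_pos": joint angles; "joint_vel": joint speeds; "tau": joint torques, N m; "eef_pos": TCP position; "tool_rot": TCP orientation; "ft_force": force on the tool from outside, world axes, zero at the start; "ft_torque": the same for the moment, N m; "grip_width": finger opening in m; "grasp_force": force on a finger pad.
Only numpy, scipy, OpenCV 4.12 (cv2) and the standard library are available. Lean on these libraries where they do the work, as an engineer would, in place of code of your own. Each camera call takes 0.05 s, during which the arm holds its last target. There are 200 camera calls.

## Working session

There is one attempt and no reset: what is moved stays moved. The work goes in short steps, Python scripts to look and compute and a tool call to move; the robot and the scene stay as the last step left them, time stands still between calls to the robot, and variables do not carry over. Pictures are saved under pics/ and viewed, at most 10 in all, crops included, and the job is handed in when it is done.

Besides the shell and the picture viewer there is one more tool, called after "Request:" by a JSON object that holds its "method" and its "body", one argument or row to a line. step_arm: Moves the arm, as the interface text tells. Its arguments: {"type":"object","properties":{"rows":{"type":"array"},"claw":{"type":"number"}},"required":["rows"]}

```bash
mkdir -p pics
cat > h.py <<'E'
import numpy as np, cv2
from workcell import bot
def cloud(cam,depth,P=None):
    P=P or bot.camera_params(cam)
    v,u=np.mgrid[0:480,0:640]
    T=np.array(P["pose"])
    x=(u-P["cx"])/P["fx"]*depth; y=(v-P["cy"])/P["fy"]*depth
    return np.stack([x,-y,-depth],-1)@T[:3,:3].T+T[:3,3]
E
python3 - <<'E'
from h import *
o=bot.get_obs();print(o['clock'],o['eef_pos'],o['tool_rot'])
for c in("scene","top"):
    im,d=bot.camera(c);cv2.imwrite(f"pics/{c}0.png",im[:,:,::-1])
    P=bot.camera_params(c);print(c,{k:v for k,v in P.items() if k!="pose"},np.round(P["pose"],3).tolist())
    X=cloud(c,d); np.save(c+".npy",X)
    for n in("flask","spout","capped_a","cap","mug_a","bowl","serving_spoon"):
        for r in bot.trace(n,c)[:3]:
            m=r["pixels"]&(d>0);p=X[m]
            print(n,round(r["score"],2),np.round(r["uv"]),m.sum(),np.round(np.percentile(p,[3,50,97],axis=0),3).tolist() if m.sum() else '')
E
```

```text
0.0 [ 0.13073976 -0.48211404  0.30302795] [ 9.91248896e-01  1.32002198e-01 -1.31847409e-04 -1.01374312e-03]
scene {'fx': 608.4464603379868, 'fy': 608.4464603379868, 'cx': 323.8480832879318, 'cy': 237.1073123208101} [[-0.765, -0.553, 0.33, 1.21], [0.644, -0.645, 0.411, 0.668], [-0.014, 0.527, 0.85, 1.725], [0.0, 0.0, 0.0, 1.0]]
flask 0.71 [332. 208.] 1236 [[0.465, -0.198, 0.006], [0.505, -0.154, 0.168], [0.525, -0.137, 0.254]]
spout 0.93 [333. 277.] 708 [[0.613, -0.051, -0.001], [0.721, 0.097, 0.34], [0.808, 0.157, 0.35]]
capped_a 0.73 [247. 200.] 1358 [[0.674, -0.376, 0.015], [0.708, -0.334, 0.192], [0.73, -0.322, 0.292]]
capped_a 0.69 [236. 156.] 514 [[0.62, -0.537, 0.148], [0.66, -0.429, 0.283], [0.687, -0.406, 0.295]]
cap 0.84 [289. 240.] 409 [[0.622, -0.253, 0.004], [0.651, -0.217, 0.056], [0.675, -0.195, 0.066]]
mug_a 0.92 [400. 356.] 993 [[0.605, 0.262, -0.002], [0.631, 0.299, 0.041], [0.681, 0.352, 0.094]]
mug_a 0.88 [419. 296.] 850 [[0.44, 0.181, 0.0], [0.473, 0.216, 0.052], [0.517, 0.272, 0.094]]
bowl 0.81 [275. 161.] 1526 [[0.413, -0.572, -0.002], [0.475, -0.516, 0.024], [0
[... 735 characters left out ...]
 -0.411, 0.294]]
capped_a 0.71 [422. 214.] 1245 [[0.662, -0.386, 0.016], [0.68, -0.35, 0.248], [0.719, -0.328, 0.294]]
cap 0.9 [370. 243.] 468 [[0.61, -0.26, 0.007], [0.636, -0.23, 0.06], [0.669, -0.203, 0.067]]
cap 0.42 [358. 293.] 750 [[0.456, -0.203, 0.003], [0.483, -0.172, 0.222], [0.515, -0.144, 0.257]]
mug_a 0.96 [192. 247.] 832 [[0.603, 0.254, -0.0], [0.642, 0.303, 0.035], [0.677, 0.347, 0.093]]
mug_a 0.95 [219. 303.] 825 [[0.439, 0.173, -0.001], [0.48, 0.22, 0.021], [0.512, 0.261, 0.094]]
bowl 0.72 [471. 295.] 2729 [[0.416, -0.573, 0.002], [0.49, -0.51, 0.024], [0.56, -0.429, 0.062]]
serving_spoon 0.63 [156. 349.] 475 [[0.304, 0.3, -0.0], [0.347, 0.392, 0.013], [0.513, 0.435, 0.023]]
```

View pics/scene0.png

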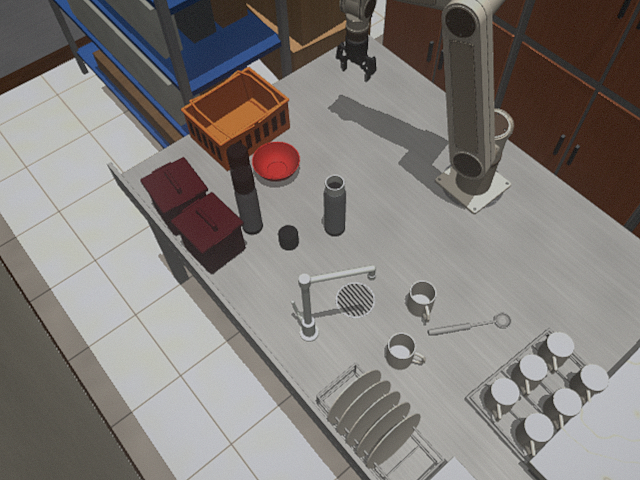

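View pics/top0.png

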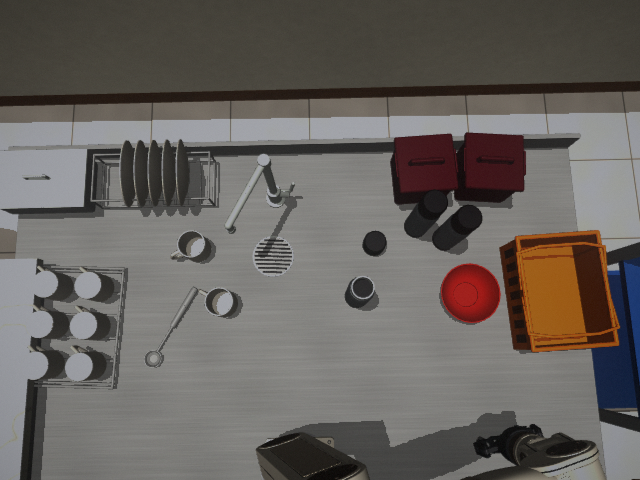

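The open flask is at about (335,205) in the scene view and (362,288) in the top view. The grate is at (356,299) and (273,256). The spout runs from (305,278) to (373,270), and from (264,160) to (230,228) in the top view. Next I'll measure these precisely.

Run:
```python
from h import *
from scipy.optimize import least_squares
def circ(p,c0,r):
    f=lambda c:np.hypot(p[:,0]-c[0],p[:,1]-c[1])-r
    return np.round(least_squares(f,c0,loss='soft_l1',f_scale=.002).x,4)
for c in("top","scene"):
    X=np.load(c+".npy");print(c)
    near=lambda a,b,r:np.hypot(X[...,0]-a,X[...,1]-b)<r
    m=near(.495,-.172,.07)
    for lo,hi in((.03,.19),(.03,.1),(.1,.19)):
        p=X[m&(X[...,2]>lo)&(X[...,2]<hi)];print(len(p),'flask body',lo,circ(p,[.49,-.17],.035))
    p=X[m&(X[...,2]>.25)];print('rim',circ(p,[.49,-.17],.028),(p.min(0)+p.max(0))/2)
    for n,a,b,r,lo,hi in(("cap",.64,-.23,.033,.01,.05),("capA",.695,-.357,.035,.03,.19),("capB",.65,-.44,.035,.03,.19)):
        p=X[near(a,b,.07)&(X[...,2]>lo)&(X[...,2]<hi)]
        if len(p)>20: print(n,len(p),circ(p,[a,b],r))
    # spout
    p=X[near(.72,.08,.17)&(X[...,2]>.33)&(X[...,2]<.37)]
    q=p[:,:2]-p[:,:2].mean(0);w=np.linalg.svd(q,full_matrices=0)[2][0];w*=-np.sign(w[0]);t=q@w
    print('spout',len(p),p[:,:2].mean(0),w,p[:,:2].mean(0)+t.min()*w,p[:,:2].mean(0)+t.max()*w,'ang',np.arctan2(w[1],-w[0]))
    # riser
    p=X[near(.81,.03,.1)&(X[...,2]>.12)&(X[...,2]<.3)];print('riser',len(p),circ(p,[.81,.02],.011))
    p=X[near(.81,.03,.07)&(X[...,2]>.02)&(X[...,2]<.08)];print('riserlow',len(p),circ(p,[.81,.02],.02))
    g=cv2.imread(f"pics/{c}0.png",0)
    k=cv2.morphologyEx(((g<75)&(abs(X[...,2])<.02)&near(.62,.03,.1)).astype(np.uint8),cv2.MORPH_CLOSE,np.ones((5,5)))
    P=X[k>0];print('grate',len(P),P[:,:2].mean(0),P[:,:2].min(0),P[:,:2].max(0),circ(P[np.hypot(*(P[:,:2]-P[:,:2].mean(0)).T)>.052],[.62,.03],.06))
```

```text
top
124 flask body 0.03 [ 0.4903 -0.1773]
47 flask body 0.03 [ 0.4904 -0.1773]
77 flask body 0.1 [ 0.4902 -0.1772]
rim [ 0.4895 -0.1768] [ 0.49004116 -0.17704706  0.25715638]
cap 61 [ 0.6423 -0.234 ]
capA 537 [ 0.6965 -0.3638]
capB 436 [ 0.6557 -0.4451]
spout 688 [0.72306723 0.09624586] [-0.87714317  0.48022896] [0.80830026 0.04958145] [0.62834199 0.14810718] ang 0.5009157266457057
riser 184 [0.7782 0.0503]
riserlow 153 [0.7943 0.0496]
grate 988 [0.61417488 0.0669441 ] [ 0.35651583 -0.07033733] [0.66710941 0.12158737] [0.6074 0.064 ]
scene
598 flask body 0.03 [ 0.4896 -0.1737]
250 flask body 0.03 [ 0.4893 -0.1733]
348 flask body 0.1 [ 0.4898 -0.1739]
rim [ 0.4915 -0.1718] [ 0.49124126 -0.17063763  0.25651435]
cap 133 [ 0.6418 -0.2292]
capA 614 [ 0.6962 -0.3592]
spout 587 [0.72889198 0.10208238] [-0.87947367  0.47594754] [0.80995866 0.05821127] [0.63021358 0.15548448] ang 0.4960411147663636
riser 237 [0.7949 0.0622]
riserlow 187 [0.7955 0.0589]
grate 799 [0.61530465 0.07434476] [0.56256684 0.01473997] [1.21010465 0.66753576] [0.6215 0.0777]
```

```bash
cat >> h.py <<'E'
from scipy.spatial.transform import Rotation as R
def tool():
    o=bot.get_obs();return np.array(o['eef_pos']),R.from_quat(o['tool_rot'])
def shift(target,yaw_y=None):
    """tool-axes shift (mm) and turn (deg) to world TCP target with tool y at heading yaw_y (deg)"""
    p,r=tool();s=r.inv().apply(np.array(target)-p)*1000
    y=r.apply([0,1,0]);h=np.degrees(np.arctan2(y[1],y[0]))
    t=0 if yaw_y is None else -((yaw_y-h+180)%360-180)
    return np.round(s,1),round(t,1),'heading',round(h,1)
E
python3 - <<'E'
from h import *
p,r=tool()
for c in("top","scene"):
    X=np.load(c+".npy");Q=r.inv().apply((X-p).reshape(-1,3))*1000
    Q=Q[(np.hypot(Q[:,0],Q[:,1])<160)&(X.reshape(-1,3)[:,2]>.1)&(Q[:,2]>-260)]
    print(c)
    for z in range(-260,90,20):
        s=Q[(Q[:,2]>=z)&(Q[:,2]<z+20)]
        if len(s)>2: print(z,len(s),'x',s[:,0].min().round(),s[:,0].max().round(),'y',s[:,1].min().round(),s[:,1].max().round())
def fixgrate(c):
    X=np.load(c+".npy");g=cv2.imread(f"pics/{c}0.png",0)
    u=np.hypot(X[...,0]-.615,X[...,1]-.07)<.085
    k=((g<70)&(abs(X[...,2])<.015)&u).astype(np.uint8)
    k=cv2.morphologyEx(cv2.morphologyEx(k,cv2.MORPH_CLOSE,np.ones((7,7))),cv2.MORPH_OPEN,np.ones((9,9)))
    n,l,s,_=cv2.connectedComponentsWithStats(k);i=1+s[1:,4].argmax();P=X[l==i][:,:2]
    print(c,len(P),P.min(0),P.max(0),(P.min(0)+P.max(0))/2,P.mean(0))
fixgrate("top");fixgrate("scene")
d=np.array([.125,.243]);d/=np.linalg.norm(d)
t=np.array([.4905,-.175])-d*(.035+.057+.05);print('start',t,shift([*t,.30],-117.2))
E
```

```text
top
-260 202 x 26.0 43.0 y -40.0 43.0
-240 171 x 19.0 44.0 y -41.0 41.0
-220 35 x 12.0 41.0 y -41.0 31.0
-200 88 x 7.0 39.0 y -39.0 25.0
-180 62 x -4.0 35.0 y -32.0 16.0
-160 184 x -15.0 37.0 y -34.0 28.0
-140 92 x -12.0 37.0 y -34.0 19.0
-120 144 x -27.0 38.0 y -35.0 28.0
-100 190 x -27.0 38.0 y -36.0 31.0
-80 104 x -21.0 38.0 y -35.0 22.0
-60 180 x -12.0 37.0 y -66.0 71.0
-40 137 x -12.0 20.0 y -68.0 72.0
-20 124 x -15.0 18.0 y -71.0 74.0
0 105 x -12.0 17.0 y -71.0 75.0
20 16 x 6.0 12.0 y -53.0 52.0
40 16 x 7.0 13.0 y -54.0 51.0
scene
-260 174 x -26.0 50.0 y -49.0 38.0
-240 216 x -35.0 50.0 y -48.0 43.0
-220 120 x -35.0 44.0 y -47.0 39.0
-200 132 x -29.0 46.0 y -44.0 29.0
-180 108 x -38.0 41.0 y -37.0 22.0
-160 143 x -31.0 46.0 y -38.0 34.0
-140 109 x -13.0 43.0 y -38.0 30.0
-120 104 x -17.0 39.0 y -40.0 22.0
-100 145 x -16.0 46.0 y -42.0 35.0
-80 109 x -13.0 44.0 y -41.0 26.0
-60 79 x -16.0 39.0 y -70.0 65.0
-40 190 x -16.0 34.0 y -75.0 69.0
-20 157 x -13.0 27.0 y -75.0 72.0
0 120 x -13.0 22.0 y -77.0 75.0
20 46 x -15.0 21.0 y -68.0 56.0
40 44 x -11.0 19.0 y -60.0 55.0
top 954 [ 0.35651583 -0.07033733] [0.66591543 0.11855689] [0.51121563 0.02410978] [0.61411752 0.0666699 ]
scene 748 [0.56256684 0.02029987] [1.21010465 0.66753576] [0.88633574 0.34391782] [0.61576004 0.07429822]
start [ 0.42554484 -0.30127283] (array([331.9, -97.9,   3.9]), np.float64(42.4), 'heading', np.float64(-74.8))
```

Run:
```python
from h import *
im=cv2.imread("pics/scene0.png");a=cv2.resize(im[0:95,310:405],(400,400),interpolation=cv2.INTER_CUBIC)
im=cv2.imread("pics/top0.png");b=cv2.resize(im[400:480,460:560],(400,320),interpolation=cv2.INTER_CUBIC)
w,d=bot.camera("wrist");w=cv2.resize(w[:,:,::-1],(400,300))
out=np.zeros((600,800,3),np.uint8);out[:400,:400]=a;out[:320,400:]=b
out[320:600,400:]=w[:280];cv2.imwrite("pics/hand.png",out)
P=bot.camera_params("wrist");p,r=tool();print(r.inv().apply(P["pose"][:3,3]-p),r.inv().apply(P["pose"][:3,2]))
```

```text
[ 0.08052209 -0.00046227 -0.06895553] [ 3.09738224e-01  8.28244756e-04 -9.50821511e-01]
```

View pics/hand.png

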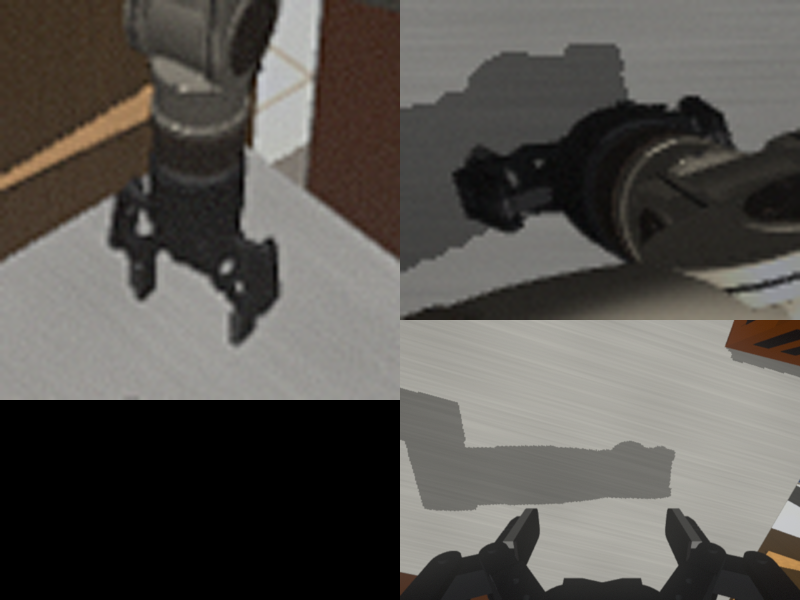

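Request:
{"method": "step_arm", "body": {
  "rows": [
    [[0, 0, -60], 0],
    [[0, 0, -120], 0],
    [[0, 0, -180], 0],
    [[0, 0, -240], 0],
    [[0, 0, -300], 0],
    [[0, 0, -360], 0],
    [[0, 0, -420], 0],
    [[0, 0, -480], 0]
  ],
  "claw": 1
}}

```text
clock: 1.85
eef_pos: [0.1208, -0.4455, 0.6228]
tool_rot: [0.991, 0.132, 0.004, 0.028]
ft_force: [0.0, 0.3, -0.1]
grip_width: 0.0002
grasp_force: 0.0
```

Run:
```python
from h import *
o=bot.get_obs();p,r=tool();print(o['clock'],p,r.as_matrix().round(3).tolist(),np.round(o['joint_pos'],3),o['grip_width'])
```

```text
1.85 [ 0.12080769 -0.44549226  0.62278627] [[0.965, 0.261, 0.015], [0.262, -0.964, -0.055], [0.0, 0.056, -0.998]] [-1.306  0.272  0.907  2.15   0.     1.571] 0.00016397514425050102
```

Request:
{"method": "step_arm", "body": {
  "rows": [
    [[61, -34, 0], 0],
    [[122, -69, 0], -5],
    [[183, -103, 0], -10],
    [[244, -137, 0], -15],
    [[305, -172, 0], -20],
    [[366, -206, 0], -25],
    [[380, -265, 0], -30],
    [[395, -323, 0], -35],
    [[412, -380, 0], -40],
    [[430, -438, 0], -48],
    [[445, -495, 0], -48],
    [[415, -550, 0], -48]
  ]
}}

```text
clock: 3.35
eef_pos: [0.3875, 0.1788, 0.5876]
tool_rot: [0.851, 0.524, -0.013, 0.028]
ft_force: [0.0, 0.8, -0.1]
grip_width: 0.0001
grasp_force: 0.0
```

Run:
```python
from h import *
o=bot.get_obs();p,r=tool();print(o['clock'],p,r.as_matrix().round(3).tolist(),np.round(o['joint_pos'],3));print(shift([.21,.41,.60],63-90))
```

```text
3.35 [0.38748554 0.178817   0.58763114] [[0.451, 0.892, 0.008], [0.891, -0.45, -0.062], [-0.051, 0.035, -0.998]] [ 0.464  0.191  0.69   2.09  -0.059  2.503]
(array([ 125.3, -262. ,  -28. ]), np.float64(0.2), 'heading', np.float64(-26.8))
```

Request:
{"method": "step_arm", "body": {
  "rows": [
    [[25, -52, 0], -10],
    [[50, -104, 0], -20],
    [[75, -157, 0], -30],
    [[100, -210, 0], -40],
    [[125, -262, 0], -50],
    [[125, -262, -60], -60],
    [[125, -262, -120], -70],
    [[125, -262, -180], -80],
    [[125, -262, -240], -90],
    [[125, -262, -300], -100],
    [[125, -262, -360], -110],
    [[125, -262, -420], -120]
  ]
}}

```text
clock: 4.85
eef_pos: [0.187, 0.3672, 0.6179]
tool_rot: [-0.031, 0.999, -0.005, 0.02]
ft_force: [-0.8, 0.1, 0.2]
grip_width: -0.0
grasp_force: 0.0
```

Run:
```python
from h import *
o=bot.get_obs();p,r=tool();print(o['clock'],p,r.as_matrix().round(3).tolist(),np.round(o['joint_pos'],3),shift(p,63+90))
```

```text
4.85 [0.18695022 0.3672248  0.61788438] [[-0.997, -0.062, 0.04], [-0.063, 0.998, -0.009], [-0.04, -0.011, -0.999]] [ 1.122  0.178  0.767  2.149 -0.04   1.06 ] (array([0., 0., 0.]), np.float64(-59.4), 'heading', np.float64(93.6))
```

Request:
{"method": "step_arm", "body": {
  "rows": [
    [[0, 0, -60], -10],
    [[0, 0, -120], -20],
    [[0, 0, -180], -30]
  ]
}}

```text
clock: 5.22
eef_pos: [0.176, 0.3486, 0.6419]
tool_rot: [-0.289, 0.956, 0.012, 0.039]
ft_force: [0.7, -0.5, -0.0]
grip_width: 0.0002
grasp_force: 0.0
```

Request:
{"method": "step_arm", "body": {
  "rows": [
    [[0, 0, -60], -10],
    [[0, 0, -120], -20],
    [[0, 0, -180], -30]
  ]
}}

```text
clock: 5.6
eef_pos: [0.1648, 0.3285, 0.6642]
tool_rot: [-0.527, 0.847, 0.018, 0.065]
ft_force: [0.9, 0.4, -0.7]
grip_width: -0.0
grasp_force: 0.0
```

Run:
```python
from h import *
o=bot.get_obs();p,r=tool();print(o['clock'],p,r.as_matrix().round(3).tolist(),np.round(o['joint_pos'],3),shift(p,63+90))
```

```text
5.6 [0.1647601  0.32848786 0.66419889] [[-0.437, -0.895, 0.092], [-0.89, 0.445, 0.099], [-0.13, -0.038, -0.991]] [ 1.132  0.066  0.774  2.149 -0.041  0.017] (array([0., 0., 0.]), np.float64(0.6), 'heading', np.float64(153.6))
```

Request:
{"method": "step_arm", "body": {
  "rows": [
    [[-20, 0, -58], 0],
    [[-40, 0, -116], 0],
    [[-60, 0, -174], 0]
  ]
}}

```text
clock: 5.98
eef_pos: [0.1697, 0.34, 0.684]
tool_rot: [-0.523, 0.847, 0.034, 0.091]
ft_force: [0.6, -0.5, 0.1]
grip_width: -0.0001
grasp_force: 0.0
```

Request:
{"method": "step_arm", "body": {
  "rows": [
    [[-20, 0, -58], 0],
    [[-40, 0, -116], 0],
    [[-60, 0, -174], 0]
  ]
}}

```text
clock: 6.35
eef_pos: [0.1707, 0.3436, 0.7048]
tool_rot: [-0.522, 0.843, 0.051, 0.117]
ft_force: [-0.1, 0.5, -0.3]
grip_width: -0.0
grasp_force: 0.0
```

Request:
{"method": "step_arm", "body": {
  "rows": [
    [[-20, 0, -58], 0],
    [[-40, 0, -116], 0],
    [[-60, 0, -174], 0]
  ]
}}

```text
clock: 6.72
eef_pos: [0.1685, 0.3405, 0.726]
tool_rot: [-0.52, 0.839, 0.067, 0.142]
ft_force: [0.8, -0.2, 0.1]
grip_width: 0.0002
grasp_force: 0.0
```

Run:
```python
from h import *
o=bot.get_obs();p,r=tool();print(o['clock'],p,r.as_matrix().round(3).tolist(),np.round(o['joint_pos'],3),shift(p,63+90))
```

```text
6.725 [0.16850655 0.34045797 0.72601661] [[-0.418, -0.893, 0.168], [-0.854, 0.45, 0.261], [-0.308, -0.035, -0.951]] [ 1.138  0.077  0.968  2.149 -0.043  0.021] (array([0., 0., 0.]), np.float64(0.3), 'heading', np.float64(153.3))
```

Request:
{"method": "step_arm", "body": {
  "rows": [
    [[-20, 0, -58], 0],
    [[-40, 0, -116], 0],
    [[-60, 0, -174], 0]
  ]
}}

```text
clock: 7.1
eef_pos: [0.1637, 0.3316, 0.7483]
tool_rot: [-0.518, 0.834, 0.084, 0.168]
ft_force: [-0.1, 0.3, 0.2]
grip_width: 0.0001
grasp_force: 0.0
```

Request:
{"method": "step_arm", "body": {
  "rows": [
    [[-20, 0, -58], 0],
    [[-40, 0, -116], 0],
    [[-60, 0, -174], 0]
  ]
}}

```text
clock: 7.48
eef_pos: [0.157, 0.3186, 0.7695]
tool_rot: [-0.515, 0.829, 0.1, 0.193]
ft_force: [0.4, -0.1, -0.4]
grip_width: -0.0003
grasp_force: 0.0
```

Request:
{"method": "step_arm", "body": {
  "rows": [
    [[-20, 0, -58], 0],
    [[-40, 0, -116], 0],
    [[-60, 0, -174], 0]
  ]
}}

```text
clock: 7.85
eef_pos: [0.1487, 0.3015, 0.7903]
tool_rot: [-0.512, 0.823, 0.116, 0.218]
ft_force: [-0.8, 0.4, -0.0]
grip_width: 0.0002
grasp_force: 0.0
```

Request:
{"method": "step_arm", "body": {
  "rows": [
    [[-20, 0, -58], 0],
    [[-40, 0, -116], 0],
    [[-60, 0, -174], 0]
  ]
}}

```text
clock: 8.22
eef_pos: [0.1392, 0.2809, 0.8101]
tool_rot: [-0.509, 0.816, 0.132, 0.242]
ft_force: [-0.1, -0.5, -0.4]
grip_width: 0.0002
grasp_force: 0.0
```

Request:
{"method": "step_arm", "body": {
  "rows": [
    [[-20, 0, -58], 0],
    [[-40, 0, -116], 0],
    [[-60, 0, -174], 0]
  ],
  "claw": 0.1
}}

```text
clock: 8.6
eef_pos: [0.1289, 0.2572, 0.8288]
tool_rot: [-0.504, 0.808, 0.148, 0.266]
ft_force: [0.3, 0.7, -0.8]
grip_width: 0.0384
grasp_force: 0.0
```

Run:
```python
from h import *
o=bot.get_obs();p,r=tool();M=r.as_matrix();print(o['clock'],p,M.round(3).tolist(),np.round(o['joint_pos'],3),o['grip_width'])
print('tilt',np.degrees(np.arccos(-M[2,2])),'dir',np.degrees(np.arctan2(M[1,2],M[0,2])))
for t in([.42,.10,.6],[.40,-.28,.45],[.40,-.28,.25]): print(t,shift(t)[0])
```

```text
8.6 [0.12886821 0.25722494 0.82883241] [[-0.349, -0.894, 0.281], [-0.736, 0.447, 0.508], [-0.58, -0.03, -0.814]] [ 1.142 -0.083  1.114  2.149 -0.045  0.012] 0.03844537578793472
tilt 35.480591193116084 dir 61.039375817948546
[0.42, 0.1, 0.6] [ 146.7 -323.8  188.3]
[0.4, -0.28, 0.45] [ 520.5 -471.4  111.9]
[0.4, -0.28, 0.25] [ 636.4 -465.5  274.7]
```

Request:
{"method": "step_arm", "body": {
  "rows": [
    [[25, -54, 32], 0],
    [[49, -108, 63], 0],
    [[74, -162, 94], 0],
    [[98, -216, 126], 0],
    [[122, -270, 157], 0],
    [[147, -324, 188], 0],
    [[200, -346, 189], 0],
    [[254, -368, 190], 0],
    [[308, -390, 191], 0],
    [[361, -412, 192], 0],
    [[415, -435, 194], 0],
    [[468, -457, 195], 0]
  ]
}}

```text
clock: 10.1
eef_pos: [0.4279, -0.182, 0.4182]
tool_rot: [-0.504, 0.808, 0.148, 0.265]
ft_force: [1.2, 0.6, 1.1]
grip_width: 0.0384
grasp_force: 0.0
```

Run:
```python
from h import *
o=bot.get_obs();p,r=tool();M=r.as_matrix();print(o['clock'],p,M.round(3).tolist(),np.round(o['joint_pos'],3),o['grip_width'])
print('tilt',np.degrees(np.arccos(-M[2,2])),'dir',np.degrees(np.arctan2(M[1,2],M[0,2])))
for t in([.432,-.29,.35],[.432,-.29,.1],[.432,-.29,.068]): print(t,shift(t)[0])
```

```text
10.1 [ 0.42794271 -0.18202627  0.41821425] [[-0.35, -0.894, 0.28], [-0.737, 0.448, 0.507], [-0.578, -0.029, -0.815]] [-0.689  0.189  0.122  1.633  0.606 -1.845] 0.03838186134529611
tilt 35.380180524935945 dir 61.08802605014232
[0.432, -0.29, 0.35] [117.6 -50.    2. ]
[0.432, -0.29, 0.1] [262.1 -42.8 205.9]
[0.432, -0.29, 0.068] [280.7 -41.9 232. ]
```

Request:
{"method": "step_arm", "body": {
  "rows": [
    [[59, -25, 1], 0],
    [[118, -50, 2], 0],
    [[147, -49, 43], 0],
    [[176, -47, 84], 0],
    [[205, -46, 125], 0],
    [[234, -44, 165], 0],
    [[262, -43, 206], 0],
    [[262, -43, 206], 0]
  ]
}}

```text
clock: 11.1
eef_pos: [0.4306, -0.286, 0.0981]
tool_rot: [-0.503, 0.809, 0.152, 0.264]
ft_force: [-1.1, -0.2, 1.8]
grip_width: 0.0381
grasp_force: 0.0
```

```bash
cat >> h.py <<'E'
from scipy.optimize import least_squares
def circ(p,c0,r):
    f=lambda c:np.hypot(p[:,0]-c[0],p[:,1]-c[1])-r
    return np.round(least_squares(f,c0,loss='soft_l1',f_scale=.002).x,4)
def flask(save=None):
    for c in("top","scene"):
        im,d=bot.camera(c);X=cloud(c,d)
        if save: cv2.imwrite(f"pics/{save}_{c}.png",im[:,:,::-1])
        rs=bot.trace("flask",c)
        if not rs: print(c,'none');continue
        p=X[rs[0]["pixels"]&(d>0)]; b=p[(p[:,2]>.03)&(p[:,2]<.19)]; q=p[p[:,2]>.25]
        print(c,round(rs[0]["score"],2),len(p),'body',circ(b,np.median(p[:,:2],0),.035) if len(b)>20 else '','rim',circ(q,np.median(p[:,:2],0),.028) if len(q)>10 else '',len(q),'top',np.percentile(p[:,2],98).round(3))
E
python3 - <<'E'
from h import *
p,r=tool();M=r.as_matrix();o=bot.get_obs();print(o['clock'],p,'tilt',np.degrees(np.arccos(-M[2,2])),o['joint_pos'])
flask("s1")
a=cv2.imread("pics/s1_scene.png")[100:280,230:470];a=cv2.resize(a,(800,600),interpolation=cv2.INTER_CUBIC);cv2.imwrite("pics/s1c.png",a)
# tip centre (world)
print('tip',r.apply([-.011,0,.07])+p,'fwd lateral',r.apply([0,1,0]))
E
```

```text
11.1 [ 0.43056538 -0.28598093  0.09807611] tilt 35.5378804022928 [-0.83343042  0.60229172 -0.15348455  1.04999924  0.57952054 -2.01700794]
top 0.96 671 body [ 0.4903 -0.1773] rim [ 0.4893 -0.1766] 94 top 0.258
scene 0.77 1232 body [ 0.4897 -0.1733] rim [ 0.492  -0.1712] 74 top 0.255
tip [ 0.45366586 -0.24205012  0.04750485] fwd lateral [-0.89413073  0.44736781 -0.0198061 ]
```

View pics/s1c.png

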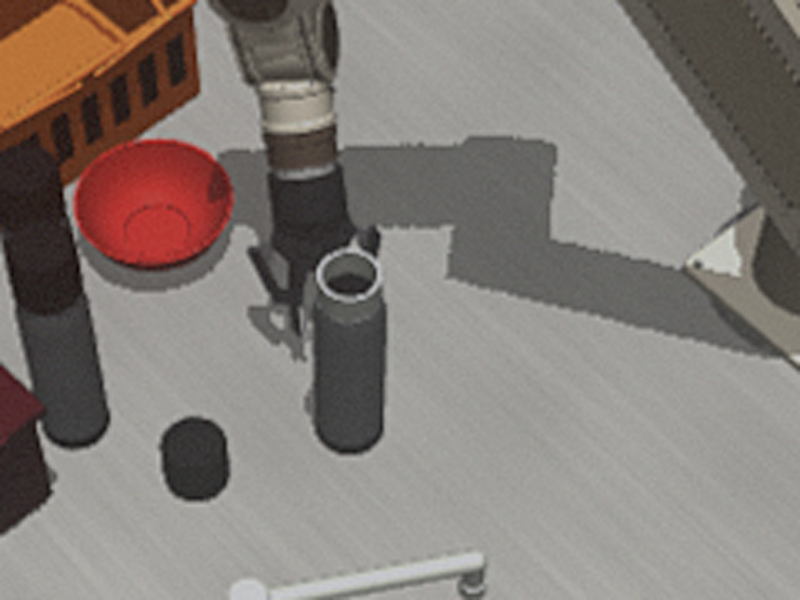

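Run:
```python
from h import *
p,r=tool();f=np.array([.4545,.8908,0])
print('down28',shift(p+[0,0,-.028])[0],'fwd per 100mm',shift(p+.1*f)[0])
```

```text
down28 [16.2  0.9 22.8] fwd per 100mm [-81.6  -0.8  57.8]
```

Request:
{"method": "step_arm", "body": {
  "rows": [
    [[16.2, 0.9, 22.8], 0],
    [[16.2, 0.9, 22.8], 0],
    [[0, 0.7, 34.4], 0],
    [[-12.4, 0.6, 43], 0],
    [[-18.9, 0.6, 47.7], 0],
    [[-25.4, 0.5, 52.3], 0],
    [[-31.9, 0.4, 56.9], 0],
    [[-38.5, 0.4, 61.5], 0],
    [[-45, 0.3, 66.2], 0],
    [[-51.5, 0.2, 70.8], 0],
    [[-58.1, 0.2, 75.4], 0],
    [[-64.6, 0.1, 80], 0]
  ]
}}

```text
clock: 12.8
eef_pos: [0.4781, -0.1999, 0.074]
tool_rot: [-0.505, 0.808, 0.147, 0.266]
ft_force: [-1.7, -3.9, 3.3]
grip_width: 0.0382
grasp_force: 2.2
```

Run:
```python
from h import *
o=bot.get_obs();p,r=tool();print(o['clock'],p)
flask("s2")
f=np.array([.4545,.8908,0]);print('fwd per 100mm',shift(p+.1*f)[0],'up10',shift(p+[0,0,.01])[0])
```

```text
12.8 [ 0.47813657 -0.19985482  0.07402347]
top 0.77 698 body [ 0.5154 -0.1353] rim [ 0.5146 -0.1347] 101 top 0.257
scene 0.82 1252 body [ 0.5149 -0.1304] rim [ 0.5173 -0.1284] 74 top 0.255
fwd per 100mm [-81.4  -1.4  57.6] up10 [-5.7 -0.8 -8.5]
```

Request:
{"method": "step_arm", "body": {
  "rows": [
    [[-6.2, 0, 6.5], 0],
    [[-13, 0, 12.5], 0],
    [[-19.7, 0, 18.9], 0],
    [[-27, 0, 24.1], 0],
    [[-34.3, 0, 29.3], 0],
    [[-41.7, 0, 34.5], 0],
    [[-49, 0, 39.7], 0],
    [[-56.3, 0, 44.9], 0],
    [[-63.6, 0, 50], 0],
    [[-71, 0, 55.2], 0],
    [[-78.3, 0, 60.4], 0],
    [[-85.6, 0, 65.6], 0]
  ]
}}

```text
clock: 14.5
eef_pos: [0.5267, -0.1045, 0.0706]
tool_rot: [-0.504, 0.808, 0.147, 0.266]
ft_force: [-2.4, -5.9, 6.9]
grip_width: 0.0383
grasp_force: 3.9
```

Run:
```python
from h import *
o=bot.get_obs();p,r=tool();print(o['clock'],p)
flask("s3")
f=np.array([.4545,.8908,0]);print('fwd per 100mm',shift(p+.1*f)[0],'up10',shift(p+[0,0,.01])[0])
```

```text
14.5 [ 0.52670237 -0.10453562  0.07055593]
top 0.92 733 body [ 0.5637 -0.0401] rim [ 0.5629 -0.0401] 106 top 0.258
scene 0.71 1144 body [ 0.5633 -0.0354] rim [ 0.5658 -0.0334] 82 top 0.257
fwd per 100mm [-81.4  -1.5  57.1] up10 [-5.7 -1.  -8.9]
```

Request:
{"method": "step_arm", "body": {
  "rows": [
    [[-7.1, 0.2, 5], 0],
    [[-14.2, 0.4, 10], 0],
    [[-21.4, 0.6, 15], 0],
    [[-28.5, 0.8, 20], 0],
    [[-35.6, 1, 25], 0],
    [[-42.7, 1.1, 30], 0],
    [[-49.9, 1.2, 35], 0],
    [[-57, 1.3, 40], 0],
    [[-64.1, 1.4, 45], 0],
    [[-71.2, 1.5, 50], 0],
    [[-78.3, 1.6, 55], 0],
    [[-83, 1.7, 58.2], 0]
  ]
}}

```text
clock: 16.2
eef_pos: [0.5702, -0.0119, 0.0704]
tool_rot: [-0.505, 0.808, 0.147, 0.266]
ft_force: [-0.2, -1.2, -1.0]
grip_width: 0.0386
grasp_force: 0.9
```

```bash
cat >> h.py <<'E'
def spout(save="sp"):
    for c in("top","scene"):
        im,d=bot.camera(c);X=cloud(c,d);cv2.imwrite(f"pics/{save}_{c}.png",im[:,:,::-1])
        near=(np.hypot(X[...,0]-.71,X[...,1]-.08)<.19)&(d>0)
        rs=bot.trace("spout",c)
        p=X[(rs[0]["pixels"])&near&(X[...,2]>.325)&(X[...,2]<.36)][:,:2]
        m=p.mean(0);w=np.linalg.svd(p-m,full_matrices=0)[2][0];w*=-np.sign(w[0]);t=(p-m)@w
        print(c,'spout',len(p),'heading',np.degrees(np.arctan2(w[1],-w[0])).round(2),'ends',(m+np.percentile(t,.5)*w).round(4),(m+np.percentile(t,99.5)*w).round(4))
        print(c,'riser',[circ(X[near&(X[...,2]>l)&(X[...,2]<h)&(np.hypot(X[...,0]-.8,X[...,1]-.057)<.05)],[.8,.057],rr) for l,h,rr in((.015,.08,.02),(.1,.3,.011))])
E
python3 - <<'E'
from h import *
o=bot.get_obs();p,r=tool();print(o['clock'],p,o['ft_force'])
flask("s4");spout("s4")
f=np.array([.4545,.8908,0]);print('fwd per 100mm',shift(p+.1*f)[0],'up10',shift(p+[0,0,.01])[0])
a=cv2.imread("pics/s4_scene.png")[200:350,270:450];b=cv2.imread("pics/s4_top.png")[130:330,180:400]
cv2.imwrite("pics/s4c.png",np.hstack([cv2.resize(a,(400,400),interpolation=2),cv2.resize(b,(400,400),interpolation=2)]))
E
```

```text
16.2 [ 0.57023784 -0.011949    0.0704399 ] [-0.18128159 -1.22363227 -0.98244972]
top 0.9 884 body [0.6076 0.0535] rim [0.607  0.0541] 113 top 0.257
scene 0.58 1022 body [0.6069 0.0567] rim [0.6086 0.058 ] 72 top 0.256
top spout 631 heading 29.12 ends [0.8027 0.0516] [0.6296 0.148 ]
top riser [array([0.7951, 0.0493]), array([0.7949, 0.0589])]
scene spout 593 heading 28.44 ends [0.81   0.0587] [0.6328 0.1546]
scene riser [array([0.7958, 0.0593]), array([0.7948, 0.0624])]
fwd per 100mm [-81.9  -0.4  58.5] up10 [-6.1  0.  -7.6]
```

View pics/s4c.png

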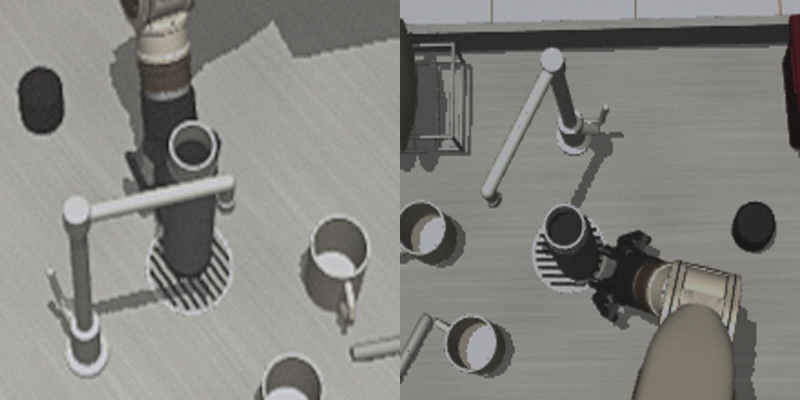

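Request:
{"method": "step_arm", "body": {
  "rows": [
    [[-3.5, 0, 2.5], 0],
    [[-7, 0.1, 5], 0],
    [[-10.5, 0.1, 7.5], 0],
    [[-13.9, 0.2, 9.9], 0],
    [[-13.9, 0.2, 9.9], 0]
  ]
}}

```text
clock: 17.23
eef_pos: [0.5777, 0.0033, 0.0705]
tool_rot: [-0.505, 0.808, 0.148, 0.266]
ft_force: [0.3, -1.0, -0.3]
grip_width: 0.0381
grasp_force: 0.5
```

Run:
```python
from h import *
o=bot.get_obs();p,r=tool();print(o['clock'],p,o['ft_force'])
flask("s5")
f=np.array([.4545,.8908,0]);print('fwd per 100mm',shift(p+.1*f)[0],'up10',shift(p+[0,0,.01])[0])
```

```text
17.225 [0.57774925 0.00334278 0.07049009] [ 0.28370732 -0.97963031 -0.25104873]
top 0.79 894 body [0.6151 0.0685] rim [0.6144 0.0682] 108 top 0.256
scene 0.83 1070 body [0.6144 0.0719] rim [0.6165 0.0742] 75 top 0.256
fwd per 100mm [-81.8  -0.9  58. ] up10 [-6.  -0.4 -8. ]
```

Request:
{"method": "step_arm", "body": {
  "rows": [
    [[16, 0, -11.5], 0],
    [[36, 0.3, -26], 0],
    [[57, 0.6, -41], 0],
    [[57, 0.6, -41], 0],
    [[25, -1, -86], 0],
    [[-8, -3, -132], 0],
    [[-40, -4, -177], 0],
    [[-72, -6, -223], 0],
    [[-104, -8, -268], 0],
    [[-137, -9, -314], 0],
    [[-169, -11, -359], 0],
    [[-169, -11, -359], 0]
  ]
}}

```text
clock: 18.92
eef_pos: [0.547, -0.0585, 0.467]
tool_rot: [-0.506, 0.807, 0.144, 0.269]
ft_force: [-0.3, -0.5, -0.5]
grip_width: 0.0385
grasp_force: 0.0
```

Run:
```python
from h import *
o=bot.get_obs();p,r=tool();M=r.as_matrix();print(o['clock'],p,M.round(3).tolist())
flask("s6");spout("s6")
for t in([.6855,.143,.46],[.6855,.143,.378]): print(shift(t)[0])
```

```text
18.925 [ 0.54698285 -0.05847302  0.46704282] [[-0.342, -0.894, 0.289], [-0.739, 0.446, 0.505], [-0.58, -0.041, -0.814]]
top 0.77 874 body [0.6151 0.0685] rim [0.6142 0.0682] 109 top 0.257
scene 0.78 1162 body [0.6144 0.0719] rim [0.6345 0.1039] 112 top 0.334h.py:36: RuntimeWarning: Mean of empty slice.
  m=p.mean(0);w=np.linalg.svd(p-m,full_matrices=0)[2][0];w*=-np.sign(w[0]);t=(p-m)@w
  ret = um.true_divide(
Traceback (most recent call last):
  File "h.py", line 36, in spout
    m=p.mean(0);w=np.linalg.svd(p-m,full_matrices=0)[2][0];w*=-np.sign(w[0]);t=(p-m)@w
                  ~~~~~~~~~~~~~~~~~~~~~~~~~~~~~~~~~~~~~^^^
IndexError: index 0 is out of bounds for axis 0 with size 0
```

Request:
{"method": "step_arm", "body": {
  "rows": [
    [[-38, -7, 29], 0],
    [[-77, -13, 59], 0],
    [[-115, -20, 88], 0],
    [[-154, -27, 118], 0],
    [[-192, -34, 147], 0],
    [[-192, -34, 147], 0],
    [[-192, -34, 147], 0]
  ],
  "claw": 1
}}

```text
clock: 20.1
eef_pos: [0.6842, 0.1416, 0.4517]
tool_rot: [-0.505, 0.808, 0.148, 0.264]
ft_force: [-0.4, -1.4, 0.9]
grip_width: 0.0001
grasp_force: 0.0
```

Run:
```python
from h import *
o=bot.get_obs();p,r=tool();M=r.as_matrix();print(o['clock'],p,M.round(3).tolist(),o['joint_pos'],'tip',p+r.apply([0,0,.073]))
for t in([.6855,.143,.46],[.6855,.143,.378]): print(shift(t)[0])
im,d=bot.camera("top");a=im[130:330,180:400,::-1];im,d=bot.camera("scene");b=im[180:350,250:450,::-1]
cv2.imwrite("pics/s7.png",np.hstack([cv2.resize(b,(400,400),interpolation=2),cv2.resize(a,(400,400),interpolation=2)]))
```

```text
20.1 [0.684226   0.14159787 0.45165422] [[-0.351, -0.894, 0.278], [-0.738, 0.447, 0.506], [-0.577, -0.027, -0.816]] [ 0.03985587  0.40997528  0.49785036  1.30902003  0.51746959 -0.98261358] tip [0.70450333 0.178547   0.3920506 ]
[-6.3 -0.7 -5.8]
[41.   1.5 61.2]
```

View pics/s7.png

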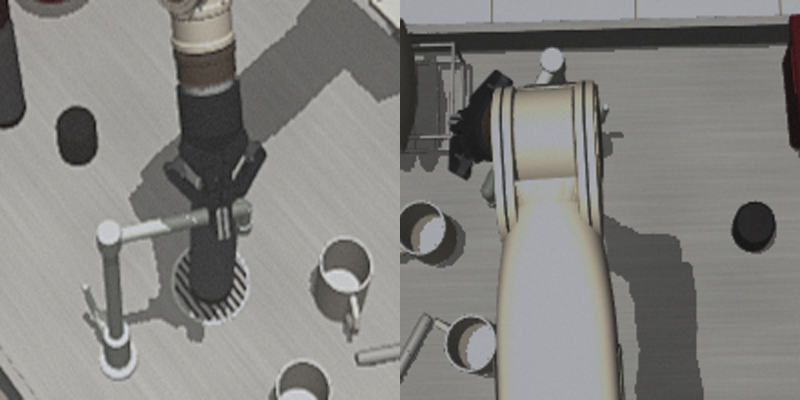

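Request:
{"method": "step_arm", "body": {
  "rows": [
    [[21, 1, 31], 0],
    [[41, 1.5, 61], 0],
    [[41, 1.5, 61], 0],
    [[49, 0.7, 55.3], 0],
    [[57, -0.2, 49.6], 0],
    [[65, -1, 44], 0],
    [[74, -1.8, 38], 0],
    [[82, -2.6, 32.4], 0],
    [[90, -3.5, 26.7], 0],
    [[98, -4.3, 21], 0]
  ]
}}

```text
clock: 21.45
eef_pos: [0.6604, 0.0772, 0.3803]
tool_rot: [-0.505, 0.808, 0.147, 0.266]
ft_force: [2.8, 2.8, 3.1]
grip_width: 0.0
grasp_force: 1.6
```

```bash
cat >> h.py <<'E'
def sp2(save):
    im,d=bot.camera("scene");X=cloud("scene",d);cv2.imwrite(f"pics/{save}_scene.png",im[:,:,::-1])
    g=im.astype(int).mean(2)
    m=(d>0)&(X[...,2]>.325)&(X[...,2]<.36)&(np.hypot(X[...,0]-.796,X[...,1]-.059)<.21)&(X[...,0]<.83)&(g>110)
    p=X[m][:,:2];f=lambda a:(-(p-[.7958,.0593])@[np.sin(a[0]),np.cos(a[0])]+a[1])
    for r in bot.trace("spout","scene")[:1]:
        q=X[r["pixels"]&m][:,:2];w=np.linalg.svd(q-q.mean(0),full_matrices=0)[2][0];w*=-np.sign(w[0]);t=(q-q.mean(0))@w
        print(len(q),'heading',np.degrees(np.arctan2(w[1],-w[0])).round(2),'ends',(q.mean(0)+t.min()*w).round(4),(q.mean(0)+t.max()*w).round(4))
E
python3 - <<'E'
from h import *
o=bot.get_obs();p,r=tool();M=r.as_matrix();print(o['clock'],p,M.round(3).tolist(),o['ft_force'])
sp2("s8")
E
```

```text
21.45 [0.66037156 0.07717743 0.38034237] [[-0.348, -0.894, 0.282], [-0.738, 0.447, 0.506], [-0.578, -0.032, -0.815]] [2.80458705 2.78428738 3.11171579]
308 heading 10.26 ends [0.8109 0.0611] [0.6831 0.0842]
```

Request:
{"method": "step_arm", "body": {
  "rows": [
    [[3, -1.3, -2.2], 0],
    [[6.2, -2.6, -4.3], 0],
    [[9.3, -3.9, -6.5], 0],
    [[9.3, -3.9, -6.5], 0],
    [[0, -4, 0], 0],
    [[-12, -4, 8], 0],
    [[-38, -5, -29], 0],
    [[-64, -7, -65], 0],
    [[-64, -7, -65], 0]
  ]
}}

```text
clock: 22.68
eef_pos: [0.6715, 0.0904, 0.4752]
tool_rot: [-0.506, 0.807, 0.145, 0.269]
ft_force: [-0.2, 0.8, -0.2]
grip_width: -0.0003
grasp_force: 0.0
```

Run:
```python
from h import *
o=bot.get_obs();p,r=tool();M=r.as_matrix();print(o['clock'],p,M.round(3).tolist(),o['ft_force'])
sp2("s9");print(shift(p+[-.15,-.2,0])[0])
```

```text
22.675 [0.67146407 0.09039674 0.47515979] [[-0.343, -0.894, 0.287], [-0.738, 0.446, 0.507], [-0.581, -0.038, -0.813]] [-0.15022239  0.82957406 -0.24386286]
366 heading 3.46 ends [0.8111 0.0626] [0.6113 0.0747]
[ 196.2   44.1 -147.2]
```

Moving the arm clear so both cameras can see the outlet and mouth.

Request:
{"method": "step_arm", "body": {
  "rows": [
    [[40, 9, -30], 0],
    [[80, 18, -60], 0],
    [[120, 27, -90], 0],
    [[160, 36, -120], 0],
    [[196, 44, -147], 0],
    [[240, 54, -180], 0],
    [[280, 63, -210], 0],
    [[280, 63, -210], 0]
  ]
}}

```text
clock: 23.78
eef_pos: [0.4561, -0.1979, 0.4754]
tool_rot: [-0.502, 0.81, 0.149, 0.265]
ft_force: [0.2, -0.1, -0.0]
grip_width: -0.0002
grasp_force: 0.0
```

Run:
```python
from h import *
o=bot.get_obs();print(o['clock'],o['eef_pos'])
flask("s10")
try: spout("s10")
except Exception as e: print(e)
sp2("s11")
a=cv2.imread("pics/s10_scene.png")[210:350,280:420];b=cv2.imread("pics/s10_top.png")[140:300,200:360]
cv2.imwrite("pics/s10c.png",np.hstack([cv2.resize(a,(400,400),interpolation=2),cv2.resize(b,(400,400),interpolation=2)]))
```

```text
23.775 [ 0.45605718 -0.19788891  0.4753791 ]
top 0.82 756 body [0.6152 0.0684] rim [0.6148 0.0685] 94 top 0.259
scene 0.86 1176 body [0.6143 0.072 ] rim [0.6158 0.0732] 62 top 0.254
top spout 649 heading 2.75 ends [0.8064 0.0576] [0.6071 0.0672]
top riser [array([0.7951, 0.0513]), array([0.7948, 0.059 ])]
scene spout 539 heading 2.18 ends [0.8111 0.0662] [0.6106 0.0738]
scene riser [array([0.7958, 0.0595]), array([0.7947, 0.0624])]
496 heading 3.28 ends [0.8096 0.0632] [0.611  0.0746]
```

View pics/s10c.png

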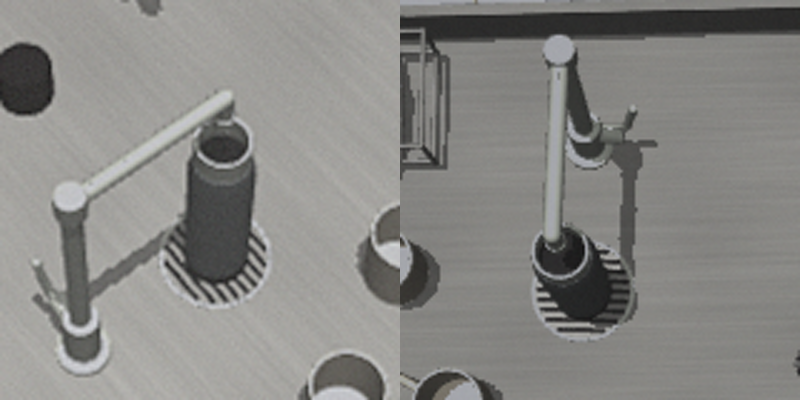

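```bash
python3 -c "
from workcell import bot
print(bot.job_done())"
```

```text
the job is handed in; nothing more can be done
None
```

The job is handed in: the flask's whole foot is on the drip grate, within about 2 mm of its centre, it stayed upright, and the spout's outlet is over the middle of its mouth to within about 2 mm. I kept the arm clear of the other items but did not re-measure them. To push low I tilted the gripper about 35° using out-of-reach moves, since pointing straight down it would have pushed the flask too high. It took about 24 s, and I was not shown a verdict.

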